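# Hold a mug down on the rinser

### The job

Pick up the mug that stands upside down on the table and set it, still upside down, over the middle of the star of the mug rinser; then push the star down with the mug by about 15 mm, half of its spring travel. Keep it pressed there for a good three seconds and finish while still pressing it: do not let go of it at the end. Leave the other crockery and table things where they stand.

Things in the scene. Friction and masses are not known exactly. Their poses are not given: they have to be found in the camera images.
- mug: white ceramic mug, the only one upside down on the table; 85 mm tall, outer diameter 64 mm at the mouth (below), 58 mm at the closed end (above), wall 4 mm, 0.17 to 0.34 kg. Origin: centre of the rim plane, at its lower end; z up. Handle: 8 mm bar along its own +y, out to 57 mm from the axis, 17 to 68 mm above the rim, so pinch the wall along its own x. Left or right on the table, any yaw
- rinser: fixed mug rinser on the table, to the left or right: round steel drip dish of 132 mm outer diameter, its rim 24 mm above the table; in its middle a black column of 34 mm diameter, 40 mm high, from which a stem carries the star. Origin: centre of its underside at table height
- star_top (a point): centre of the rinser's star, on the upper face of its arms, 85 mm above the table when up; moves with it. Grey plastic cross, four arms 43 mm long, 9 mm wide, 6 mm thick; in its middle a hub of 34 mm diameter stands up 8 mm, then tapers to a 14 mm top 22 mm above the arms. The mug's rim rests on the arms with the hub inside its mouth (11 mm play all round)
- star (a joint): how far the star is pressed straight down, in m: 0 up (rest) to 0.030 at its stop. Spring: moves only above about 5 N, then 0.5 N more for each mm (12.5 N at 15 mm), and springs back when let go. The mug's own weight does not press it down
- upright_mug: bystander: an equal mug, right way up, far side of the table, origin under its centre
- bowl: bystander: white bowl, 110 mm across, 55 mm high, far side, origin under its centre
- jar: bystander: lidded glass jar, 66 mm across, 95 mm high, far side, origin under its centre
- shaker: bystander: steel salt shaker, 40 mm across, 74 mm high, in the middle of the table between mug and rinser, origin under its centre
- spoon: bystander: steel spoon lying in front of the robot base, origin under its middle
- small_cup: bystander: small white cup without handle, 68 mm across, 60 mm high, right way up, on the left, origin under its centre
- napkin_holder: bystander: steel napkin holder, 60 x 110 x 88 mm, on the right, origin under its centre
There are look-alikes about, which are no part of the job. Leave any yellow look-alike of the mug alone.

How it is judged:
By the outcome, as a careful person would: the job done as asked, in the order asked, and still so for the second after the job is handed in, while the arm keeps its last pose, push and grip.
It also fails if it takes over 45 s, if anything falls off the work surface, if the arm or the gripper's body presses on something with over 40 N, if the wrist force passes 120 N, or if a joint passes its speed limit or range.

### The arm

A 6-joint arm with a two-finger parallel gripper is mounted at the origin on the work surface. World frame = base frame: x ahead of the robot, y to its left, z up, the work surface at z = 0. Lengths are in m, angles in rad, forces in N, time in s.
With the tool pointing down it reaches from about 0.35 to 0.975 m from the base axis. Payload 4.9 kg.
Tool frame: the origin (TCP) lies on the front face of the gripper's body, between the roots of the fingers; the fingertips stand ctrl.tip_extent ahead of it and the grasp point (between the pads) lies 54 mm ahead of it (ctrl.tip_extent is the distance from the TCP to the fingertips, in m); z points along the fingers, y is the line along which they close (so a half turn about z gives the same grasp; the last joint's range is limited). The gripper opens to 85 mm and grips with 20 to 120 N. Pads are 22 mm wide; open, the fingers measure 114 mm over their backs; the gripper's body (76 mm by 85 mm) begins 54 mm behind the grasp point. The pads swing forward as they close: fully open they stand 13 mm farther back than shut.
Start: joints at [-1.345, 0.053, 1.613, -0, 1.476, -0.119], TCP at [0.211, -0.588, 0.304] pointing down, gripper open.
Joint ranges: [-3.01, 3.01], [-1.01, 2.22], [0.06, 2.58], [-1.02, 4.17], [0.09, 2.62], [-3.14, 3.14]. Speed limits (rad/s): [2.57, 2.57, 3.14, 3.14, 3.14, 3.14].

### API

Orientations are given as a rotation vector (axis times angle).
In Python, from station import ctrl gives the robot as it stands.
- The arm moves only by the tool apply_moves, never from a script. Its argument "rows" is one flat list of numbers, 6 for each row, row after row: the shift along the tool's x, y, z normalised to -1 to 1, where 1 is 0.6 m, then the turn, a rotation vector about the tool's x, y, z normalised to -1 to 1, where 1 is 90 degrees. A call has 1 to 20 rows; each row is the pose to reach, as a shift and turn from the pose commanded when the call began, along the tool's axes at that moment; what a row does not reach only later rows make up. A row lasts 1/10 s, in which the tool goes at most 50 mm and 8.59 degrees, less where a joint would pass 70% of its speed; a pose out of reach is approached as far as the arm can. A call with a number of a shift or a turn outside -1 to 1 is refused whole. A call with a gripper value outside its range is refused whole. "grip" is the opening, from 0 (shut) to 1 (fully open), set as the call begins (left out, the last holds). The fingers move at their own pace and stop on an object; "grip_force" is the grip in N (left out, the last holds). Time passes only in rows, so rows that repeat a pose let the fingers close. It gives the time, the measured TCP pose, the force, the opening and the grip force at its end, in the units of the state.
- ctrl.get_obs(): the state, without advancing time (a new reading comes with each control period).
- ctrl.get_image(name): name is "scene" or "top"; returns (picture, depth): 384x512x3 uint8, blue, green, red; 384x512 float32, m along the optical axis (not along the pixel's ray), 0 where there is no reading.
- ctrl.camera_model(name): a dict with "mtx" (3x3 intrinsics, pixels), "k1" (the pictures are not rectified: a ray, as slopes to the right and down, at radius r is drawn at 1 + k1 r^2 times it, then the intrinsics apply), "R" (3x3) and "t" (3): a world point X has camera coordinates R X + t. Camera axes: x right, y down, z forward; pixel columns grow to the right and rows downward; lengths in m; the calibration is good to about 2 mm. A picture is of the moment at which its call begins. camera_model takes no time and is no camera call.
- ctrl.finish_job(): hands the job in; it is judged then, once.
The state is a dict: "t": time; "q": joint angles; "dq": joint speeds; "effort": joint torques, N m; "tool_pos": TCP position; "tool_rot": TCP orientation; "contact_force": force on the tool from outside, world axes, zero at the start; "wrist_torque": the same for the moment, N m; "opening": finger opening in m; "grip_force": force on a finger pad.
Only numpy, scipy, OpenCV 4.12 (cv2) and the standard library are available. Lean on these libraries where they do the work, as an engineer would, in place of code of your own. Each camera call takes 0.05 s, during which the arm holds its last target. There are 200 camera calls.

## Working session

There is one attempt and no reset: what is moved stays moved. The work goes in short steps, Python scripts to look and compute and a tool call to move; the robot and the scene stay as the last step left them, time stands still between calls to the robot, and variables do not carry over. Pictures are saved under pics/ and viewed, at most 10 in all, crops included, and the job is handed in when it is done.

Besides the shell and the picture viewer there is one more tool, called after "Call:" as name(argument=value, ...) on one line, values as JSON. apply_moves: Moves the arm, as the interface text tells. Its arguments: {"type":"object","properties":{"rows":{"type":"array","items":{"type":"number"}},"grip":{"type":"number"},"grip_force":{"type":"number"}},"required":["rows"]}

```bash
ls; mkdir -p pics
cat > h.py <<'E'
import numpy as np, cv2
from station import ctrl
def cap(n):
    im,d=ctrl.get_image(n); return im,d
def world(n,d):
    m=ctrl.camera_model(n); K=np.array(m["mtx"]);k1=m["k1"];R=np.array(m["R"]);t=np.array(m["t"]).ravel()
    h,w=d.shape; u,v=np.meshgrid(np.arange(w),np.arange(h))
    p=cv2.undistortPoints(np.stack([u,v],-1).reshape(-1,1,2).astype(float),K,np.array([k1,0,0,0.])).reshape(h,w,2)
    X=np.dstack([p[...,0]*d,p[...,1]*d,d])
    W=(X-t)@R; W[d<=0]=np.nan
    return W
E
python3 - <<'E'
from h import *
for n in("scene","top"):
    im,d=cap(n); cv2.imwrite(f"pics/{n}0.png",im); np.save(f"{n}0.npy",world(n,d))
    m=ctrl.camera_model(n); print(n,m)
o=ctrl.get_obs(); print(o, ctrl.tip_extent)
E
```

```text
pics
scene {'mtx': array([[418.03788872,   0.        , 255.25482152],
       [  0.        , 418.03788872, 197.82037131],
       [  0.        ,   0.        ,   1.        ]]), 'k1': 0.0038763760891264154, 'R': array([[-0.69651279,  0.71732353,  0.01780136],
       [ 0.40327004,  0.41184948, -0.81716172],
       [-0.59350081, -0.56198483, -0.57613352]]), 't': array([ 0.41741848, -0.15567786,  1.62236327])}
top {'mtx': array([[440.58439377,   0.        , 255.36799458],
       [  0.        , 440.58439377, 181.83942532],
       [  0.        ,   0.        ,   1.        ]]), 'k1': 0.03225483110921799, 'R': array([[-9.78778315e-04, -9.99995864e-01,  2.70449404e-03],
       [-9.87001945e-01,  5.31426011e-04, -1.60707430e-01],
       [ 1.60705328e-01, -2.82663783e-03, -9.86998383e-01]]), 't': array([-0.03080104,  0.61909578,  1.33064961])}
{'t': 0.1, 'q': array([-1.34499662e+00,  5.33419746e-02,  1.61416844e+00, -1.21690131e-05,
        1.47597363e+00, -1.18994608e-01]), 'dq': array([-9.25948152e-04, -7.98374699e-04, -5.29654658e-03, -9.25919752e-05,
        1.58937594e-03,  9.83149710e-04]), 'effort': array([ 2.57207021e-04, -3.94910395e+01, -3.71360457e+01, -1.21563926e-04,
        3.97393669e-03, -8.36214724e-07]), 'tool_pos': array([ 0.21115719, -0.58779754,  0.3027471 ]), 'tool_rot': array([-3.09316249e+00, -5.38600743e-01,  1.77476770e-04]), 'contact_force': array([-0.2784557 , -0.88563634, -0.30695153]), 'wrist_torque': array([ 0.00416205, -0.03272203,  0.00258125]), 'grip_force': 0.0, 'opening': 0.08542376884700222} 0.0726
```

View pics/top0.png

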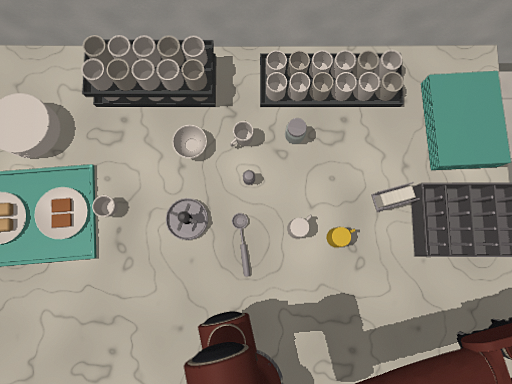

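View pics/scene0.png

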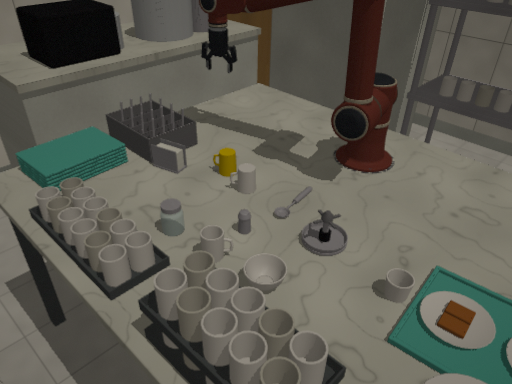

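Top view: the white upside-down mug is at (300,228) with its handle towards the upper right. The yellow look-alike is at (341,237), the upright mug at (243,132), the rinser at (187,219) and the shaker at (249,177). Only the white one at (300,228) shows a closed end upward. I'll confirm that in a crop and measure it.

Run:
```python
from h import *
a=cv2.imread("pics/top0.png");b=cv2.imread("pics/scene0.png")
A=cv2.resize(a[190:260,260:360],(600,420)[:2],interpolation=cv2.INTER_CUBIC)[:, :]
A=cv2.resize(a[195:255,270:360],(390,260),interpolation=cv2.INTER_CUBIC);B=cv2.resize(b[140:200,205:295],(390,260),interpolation=cv2.INTER_CUBIC)
C=cv2.resize(a[190:250,145:235],(390,260),interpolation=cv2.INTER_CUBIC);D=cv2.resize(b[200:260,280:370],(390,260),interpolation=cv2.INTER_CUBIC)
cv2.imwrite("pics/c0.png",np.vstack([np.hstack([A,B]),np.hstack([C,D])]))
W=np.load("top0.npy");S=np.load("scene0.npy")
def circ(P):
    c,r=cv2.minEnclosingCircle(P[:,:2].astype(np.float32)); return np.round(c,4),round(r,4),len(P),np.round(np.median(P,0),4)
print("table z",np.nanmedian(W[260:280,250:300,2]))
w=W[205:250,280:322].reshape(-1,3); im=a[205:250,280:322].reshape(-1,3)
white=(im.max(1)-im.min(1)<40)
top=w[(w[:,2]>.078)&(w[:,2]<.095)&white]; print("mug top",circ(top))
hd=w[(w[:,2]>.055)&(w[:,2]<.076)&white]; c=np.array(circ(top)[0]); r=np.linalg.norm(hd[:,:2]-c,axis=1); h=hd[(r>.036)&(r<.065)]
print("handle",len(h),h.mean(0),np.degrees(np.arctan2(*(h[:,:2].mean(0)-c)[::-1])))
s=S[155:200,228:262].reshape(-1,3); s=s[(s[:,2]>.08)&(s[:,2]<.095)]; print("scene top",circ(s))
w=W[190:250,150:225].reshape(-1,3)
for lo,hi in((.018,.03),(.078,.09),(.098,.115)): print(lo,circ(w[(w[:,2]>lo)&(w[:,2]<hi)]))
s=S[195:260,290:360].reshape(-1,3)
for lo,hi in((.018,.03),(.078,.09),(.098,.115)):
    P=s[(s[:,2]>lo)&(s[:,2]<hi)]; print("S",lo,circ(P))
w=W[160:190,235:262].reshape(-1,3); print("shaker",circ(w[w[:,2]>.06]))
w=W[220:255,325:362].reshape(-1,3); print("yellow",circ(w[w[:,2]>.078]))
```

```text
table z 9.38768516630108e-05
mug top (array([ 0.4778, -0.1628]), 0.0291, 295, array([ 0.4762, -0.1621,  0.085 ]))
handle 15 [ 0.50867562 -0.19508871  0.06426739] -46.28158884050984
scene top (array([ 0.4735, -0.1997]), 0.0683, 167, array([ 0.4782, -0.1609,  0.0871]))
0.018 (array([0.5082, 0.1865]), 0.0658, 182, array([0.511 , 0.198 , 0.0229]))
0.078 (array([0.5083, 0.1865]), 0.0426, 105, array([0.5034, 0.1891, 0.0851]))
0.098 (array([0.5081, 0.1844]), 0.0151, 62, array([0.5079, 0.1832, 0.1038]))
S 0.018 (array([0.4713, 0.122 ]), 0.1407, 280, array([0.5152, 0.1949, 0.0233]))
S 0.078 (array([0.5064, 0.1877]), 0.0445, 123, array([0.5201, 0.1948, 0.086 ]))
S 0.098 (array([0.512, 0.189]), 0.0141, 62, array([0.5123, 0.19  , 0.1043]))
shaker (array([ 0.6375, -0.0098]), 0.0183, 100, array([ 0.6371, -0.01  ,  0.069 ]))
yellow (array([ 0.4496, -0.287 ]), 0.0295, 299, array([ 0.4492, -0.2864,  0.0851]))
```

View pics/c0.png

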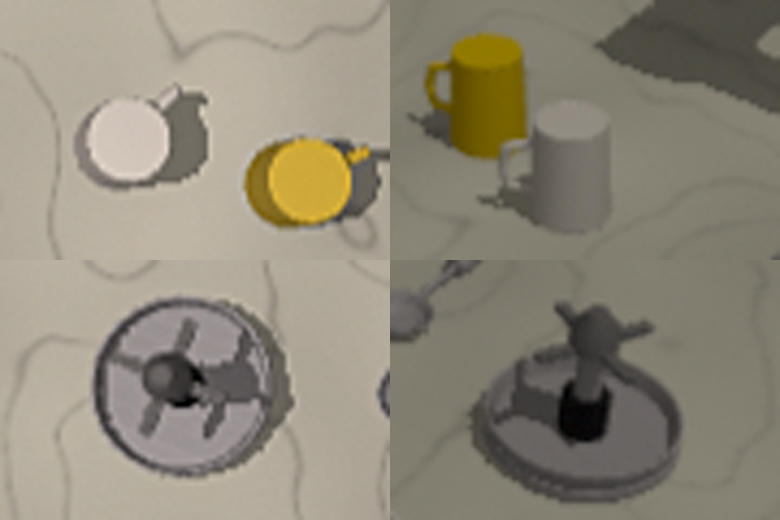

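White mug confirmed: top left and top right crops show its closed end up and its handle bar at world yaw of about -46°. The pinch line is therefore about +44°. The rinser star is at about (0.508, 0.187). Next I work out the approach.

```bash
cat >> h.py <<'E'
from scipy.spatial.transform import Rotation as Ro
def plan(p,yawy):
    """rows values to reach TCP p pointing down with tool y at world yaw yawy (deg)"""
    o=ctrl.get_obs(); R=Ro.from_rotvec(o["tool_rot"])
    a=np.radians(yawy); y=np.array([np.cos(a),np.sin(a),0]); z=np.array([0,0,-1.]); x=np.cross(y,z)
    G=Ro.from_matrix(np.stack([x,y,z],1))
    print("pos",o["tool_pos"].round(4),"yaw",np.degrees(np.arctan2(*R.as_matrix()[1::-1,1])).round(2),"z",R.as_matrix()[:,2].round(4),"F",o["contact_force"].round(2),"open",round(o["opening"],4),"gf",round(o["grip_force"],1),"q",o["q"].round(2),"t",o["t"])
    print("shift",(R.inv().apply(np.array(p)-o["tool_pos"])/.6).round(4),"turn",((R.inv()*G).as_rotvec()/(np.pi/2)).round(4))
E
python3 -c "
from h import *
plan([.4775,-.1625,.24],-10);plan([.4775,-.1625,.24],44)"
```

```text
pos [ 0.2112 -0.5878  0.3027] yaw -70.24 z [-4.0e-04  1.8e-03 -1.0e+00] F [-0.28 -0.89 -0.31] open 0.0854 gf 0.0 q [-1.34  0.05  1.61 -0.    1.48 -0.12] t 0.1
shift [ 0.6573 -0.5169  0.1057] turn [-0.001  -0.0008 -0.6694]
pos [ 0.2112 -0.5878  0.3027] yaw -70.24 z [-4.0e-04  1.8e-03 -1.0e+00] F [-0.28 -0.89 -0.31] open 0.0854 gf 0.0 q [-1.34  0.05  1.61 -0.    1.48 -0.12] t 0.1
shift [ 0.6573 -0.5169  0.1057] turn [-6.0000e-04 -1.3000e-03 -1.2694e+00]
```

Call:
apply_moves(rows=[0.657,-0.517,0.08,0,0,-0.67,0.657,-0.517,0.08,0,0,-0.67,0.657,-0.517,0.08,0,0,-0.67,0.657,-0.517,0.08,0,0,-0.67,0.657,-0.517,0.106,0,0,-0.67,0.657,-0.517,0.106,0,0,-0.67,0.657,-0.517,0.106,0,0,-0.67,0.657,-0.517,0.106,0,0,-0.67,0.657,-0.517,0.106,0,0,-0.67,0.657,-0.517,0.106,0,0,-0.67,0.657,-0.517,0.106,0,0,-0.67,0.657,-0.517,0.106,0,0,-0.67,0.657,-0.517,0.106,0,0,-0.67], grip=1)

```text
t: 1.4
tool_pos: [0.4771, -0.1636, 0.2402]
tool_rot: [-2.406, -2.02, 0.001]
contact_force: [0.3, 0.0, -0.5]
opening: 0.0851
grip_force: 0.0
```

```bash
python3 -c "
from h import *
plan([.4775,-.1625,.19],44)"
```

```text
pos [ 0.4771 -0.1636  0.2402] yaw -9.97 z [-5.e-04 -4.e-04 -1.e+00] F [ 0.32  0.03 -0.54] open 0.0851 gf 0.0 q [-0.48 -0.19  1.95 -0.    1.38 -0.3 ] t 1.4
shift [0.002  0.0004 0.0837] turn [-4.000e-04  2.000e-04 -5.997e-01]
```

Call:
apply_moves(rows=[0.001,0.001,0.07,0,0,-0.6,0.001,0.001,0.07,0,0,-0.6,0.001,0.001,0.07,0,0,-0.6,0.001,0.001,0.07,0,0,-0.6,0.001,0.001,0.07,0,0,-0.6,0.001,0.001,0.07,0,0,-0.6,0.001,0.001,0.07,0,0,-0.6,0.001,0.001,0.07,0,0,-0.6])

```text
t: 2.2
tool_pos: [0.4776, -0.1643, 0.1987]
tool_rot: [1.231, 2.89, -0.001]
contact_force: [0.0, -0.1, 0.3]
opening: 0.0854
grip_force: 0.0
```

Run:
```python
from h import *
plan([.4775,-.1625,.102],44)
im,d=cap("scene"); a,_=cap("top")
cv2.imwrite("pics/g0.png",np.hstack([cv2.resize(im[100:210,190:300],(390,390)),cv2.resize(a[180:270,255:345],(390,390))]))
```

```text
pos [ 0.4776 -0.1643  0.1987] yaw 43.87 z [ 4.e-04 -6.e-04 -1.e+00] F [ 0.04 -0.06  0.34] open 0.0854 gf 0.0 q [-0.48 -0.15  1.99 -0.    1.3  -1.24] t 2.2
shift [0.0023 0.002  0.1611] turn [-0.0001  0.0004 -0.0014]
```

View pics/g0.png

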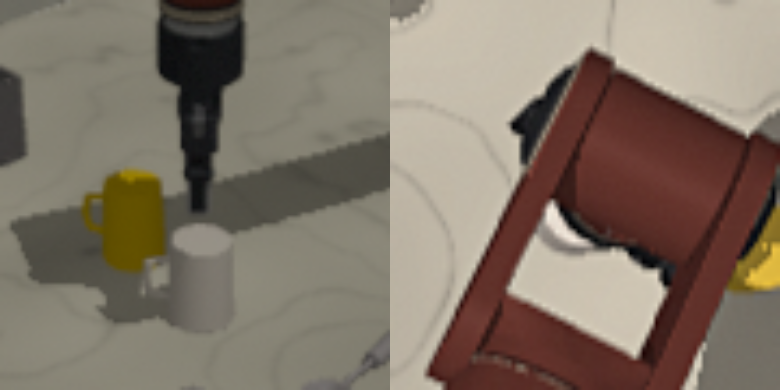

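Left: the gripper column (x≈200) lines up over the white mug (x≈201), with the handle clear to the side. Descending.

Call:
apply_moves(rows=[0.002,0.002,0.05,0,0,0,0.002,0.002,0.09,0,0,0,0.002,0.002,0.12,0,0,0,0.002,0.002,0.14,0,0,0,0.002,0.002,0.16,0,0,0,0.002,0.002,0.16,0,0,0,0.002,0.002,0.16,0,0,0])

```text
t: 3.0
tool_pos: [0.4784, -0.1611, 0.1027]
tool_rot: [1.226, 2.892, -0.0]
contact_force: [0.1, 0.8, 0.3]
opening: 0.0853
grip_force: 0.0
```

Call:
apply_moves(rows=[0,0,0,0,0,0,0,0,0,0,0,0,0,0,0,0,0,0,0,0,0,0,0,0,0,0,0,0,0,0,0,0,0,0,0,0,0,0,0,0,0,0,0,0,0,0,0,0,0,0,0,0,0,0,0,0,0,0,0,0], grip=0, grip_force=60)

```text
t: 4.0
tool_pos: [0.4792, -0.1614, 0.1039]
tool_rot: [1.225, 2.89, -0.001]
contact_force: [-1.0, -0.6, 6.4]
opening: 0.0578
grip_force: 66.4
```

Call:
apply_moves(rows=[0,0,-0.02,0,0,0,0,0,-0.06,0,0,0,0,0,-0.12,0,0,0,0,0,-0.18,0,0,0,0,0,-0.22,0,0,0,0,0,-0.22,0,0,0,0,0,-0.22,0,0,0,0,0,-0.22,0,0,0,0,0,-0.22,0,0,0])

```text
t: 4.9
tool_pos: [0.4771, -0.1603, 0.2318]
tool_rot: [-1.224, -2.888, -0.001]
contact_force: [0.5, -0.7, -1.8]
opening: 0.0582
grip_force: 65.5
```

Run:
```python
from h import *
plan([.508,.1865,.233],75)
plan([.508,.1865,.233],44)
im,d=cap("scene")
cv2.imwrite("pics/l0.png",cv2.resize(im[60:220,150:310],(590,590)))
np.save("l0.npy",world("scene",d)); cv2.imwrite("l0full.png",im)
```

```text
pos [ 0.4771 -0.1603  0.2318] yaw 44.06 z [-0.0039  0.002  -1.    ] F [ 0.48 -0.68 -1.81] open 0.0582 gf 65.5 q [-0.47 -0.19  1.96  0.    1.37 -1.24] t 4.9
shift [ 0.3796  0.4389 -0.0011] turn [-2.000e-04 -2.800e-03 -3.438e-01]
pos [ 0.4771 -0.1603  0.2318] yaw 44.06 z [-0.0039  0.002  -1.    ] F [ 0.48 -0.68 -1.81] open 0.0582 gf 65.5 q [-0.47 -0.19  1.96  0.    1.37 -1.24] t 4.9
shift [ 0.3796  0.4389 -0.0011] turn [-0.0009 -0.0026  0.0006]
```

View pics/l0.png

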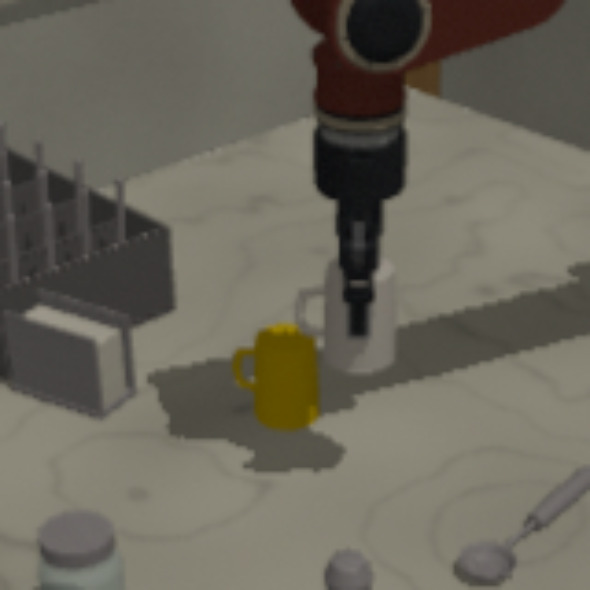

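The mug is held upright and level, clear of the yellow one; the finger is at x≈358 and the mug axis at about x≈361 in the crop. Now I measure its offset in the hand and the rim height from the depth.

```bash
cat >> h.py <<'E'
from scipy.optimize import least_squares
def mugfit(W,im,c0,hand_yaw,zr):
    # fit cone axis x,y and rim height; reject handle side (hand_yaw-90) and fingers (dark)
    P=W.reshape(-1,3); I=im.reshape(-1,3).astype(int)
    v=P[:,:2]-c0; r=np.linalg.norm(v,axis=1)
    m=(r<.042)&(P[:,2]>zr-.005)&(P[:,2]<zr+.08)&(I.min(1)>95)&(I.max(1)-I.min(1)<40)
    P=P[m]
    f=lambda p:np.hypot(P[:,0]-p[0],P[:,1]-p[1])-(.032-.003*(P[:,2]-zr)/.085)
    s=least_squares(f,c0,loss="soft_l1",f_scale=.002)
    print("mug n",len(P),"centre",s.x.round(4),"rms",np.sqrt(np.mean(f(s.x)**2)).round(4),"zmin",np.percentile(P[:,2],[0,2,5]).round(4))
E
python3 - <<'E'
from h import *
# baseline check: the standing mug, then in hand
mugfit(np.load("scene0.npy"),cv2.imread("pics/scene0.png"),np.array([.4775,-.1625]),44,.0+.005)
mugfit(np.load("l0.npy"),cv2.imread("l0full.png"),np.array([.4775,-.1605]),44,.128)
E
```

```text
mug n 320 centre [ 0.4765 -0.1628] rms 0.0042 zmin [0.0002 0.001  0.0017]
mug n 167 centre [ 0.4761 -0.1601] rms 0.0025 zmin [0.1312 0.1317 0.1336]
```

Call:
apply_moves(rows=[0.05,0.06,-0.04,0,0,0,0.11,0.13,-0.04,0,0,0,0.17,0.2,-0.04,0,0,0,0.23,0.27,-0.04,0,0,0,0.29,0.335,-0.04,0,0,0,0.34,0.393,-0.04,0,0,0,0.365,0.422,-0.04,0,0,0,0.38,0.439,-0.04,0,0,0,0.38,0.439,-0.04,0,0,0,0.38,0.439,-0.04,0,0,0,0.38,0.439,-0.04,0,0,0,0.38,0.439,-0.04,0,0,0])

```text
t: 6.15
tool_pos: [0.509, 0.1849, 0.2582]
tool_rot: [1.229, 2.891, -0.0]
contact_force: [0.3, -0.4, -1.2]
opening: 0.0578
grip_force: 65.6
```

Run:
```python
from h import *
plan([.508,.1865,.196],44)
im,d=cap("scene"); W=world("scene",d)
cv2.imwrite("pics/p0.png",cv2.resize(im[110:270,250:410],(590,590)))
o=ctrl.get_obs(); mugfit(W,im,o["tool_pos"][:2],44,o["tool_pos"][2]-.104)
```

```text
pos [0.509  0.1849 0.2582] yaw 43.94 z [-1.e-04 -3.e-04 -1.e+00] F [ 0.26 -0.45 -1.16] open 0.0578 gf 65.6 q [ 0.21 -0.11  1.85 -0.    1.4  -0.56] t 6.15
shift [0.0031 0.0007 0.1037] turn [-0.0002  0.0001 -0.0007]
mug n 149 centre [0.5087 0.1847] rms 0.0021 zmin [0.1561 0.1575 0.1584]
```

View pics/p0.png

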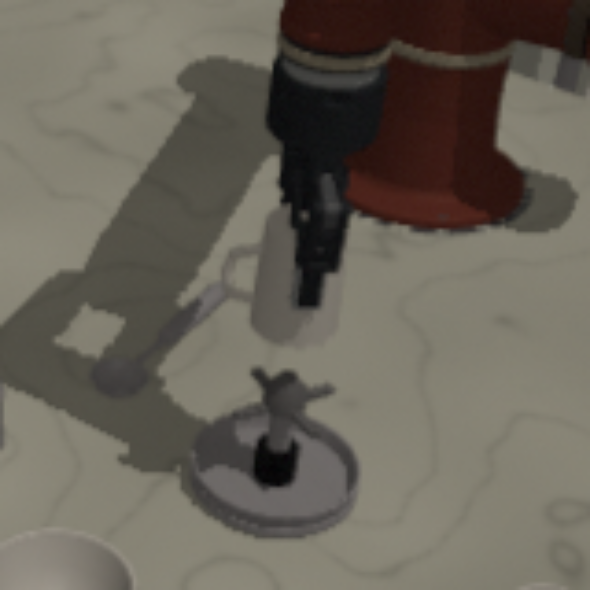

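The mug hangs level above the star: rim at (295,335), hub at (288,390), on the same leaning vertical as the column. Descending to just above contact.

Call:
apply_moves(rows=[0.003,0.001,0.02,0,0,0,0.003,0.001,0.04,0,0,0,0.003,0.001,0.06,0,0,0,0.003,0.001,0.08,0,0,0,0.003,0.001,0.095,0,0,0,0.003,0.001,0.104,0,0,0,0.003,0.001,0.104,0,0,0,0.003,0.001,0.104,0,0,0])

```text
t: 7.0
tool_pos: [0.5083, 0.188, 0.1961]
tool_rot: [1.226, 2.892, 0.0]
contact_force: [0.5, -0.9, -1.9]
opening: 0.0578
grip_force: 65.6
```

Call:
apply_moves(rows=[0,0,0.004,0,0,0,0,0,0.008,0,0,0,0,0,0.012,0,0,0,0,0,0.016,0,0,0,0,0,0.02,0,0,0,0,0,0.02,0,0,0,0,0,0.02,0,0,0])

```text
t: 7.7
tool_pos: [0.5083, 0.188, 0.1845]
tool_rot: [1.226, 2.892, 0.001]
contact_force: [-3.2, -0.9, 5.0]
opening: 0.0579
grip_force: 66.4
```

Contact at TCP z≈0.188 and the force agrees with about 3.5 mm of press. Pressing about 11 mm further.

Call:
apply_moves(rows=[0,0,0.004,0,0,0,0,0,0.008,0,0,0,0,0,0.012,0,0,0,0,0,0.016,0,0,0,0,0,0.019,0,0,0,0,0,0.019,0,0,0,0,0,0.019,0,0,0,0,0,0.019,0,0,0])

```text
t: 8.5
tool_pos: [0.5084, 0.188, 0.1741]
tool_rot: [1.226, 2.892, 0.0]
contact_force: [-4.2, 0.0, 9.5]
opening: 0.0581
grip_force: 67.1
```

Run:
```python
from h import *
plan([.508,.1865,.173],44)
im,d=cap("scene"); W=world("scene",d); a,dt=cap("top"); T=world("top",dt)
cv2.imwrite("pics/f0.png",cv2.resize(im[130:270,260:400],(590,590),interpolation=cv2.INTER_CUBIC))
o=ctrl.get_obs(); mugfit(W,im,o["tool_pos"][:2],44,o["tool_pos"][2]-.104)
# star arm tips outside mug
for n,Q in(("S",W),("T",T)):
    P=Q.reshape(-1,3); r=np.linalg.norm(P[:,:2]-[.508,.1865],axis=1)
    k=P[(r>.034)&(r<.046)&(P[:,2]>.045)&(P[:,2]<.095)]; print(n,len(k)); print(k.round(3)[:25].tolist())
print(o["contact_force"],o["wrist_torque"])
```

```text
pos [0.5084 0.188  0.1741] yaw 44.06 z [ 6.e-04  0.e+00 -1.e+00] F [-4.21  0.02  9.54] open 0.0581 gf 67.1 q [ 0.22 -0.03  1.92 -0.    1.25 -0.55] t 8.5
shift [-0.0013 -0.0023  0.0018] turn [0.0003 0.0003 0.0007]
mug n 125 centre [0.5075 0.1878] rms 0.0019 zmin [0.072  0.0737 0.075 ]
S 37
[[0.539, 0.159, 0.094], [0.537, 0.161, 0.094], [0.536, 0.163, 0.094], [0.469, 0.203, 0.073], [0.471, 0.205, 0.072], [0.47, 0.205, 0.067], [0.538, 0.203, 0.094], [0.519, 0.219, 0.089], [0.511, 0.221, 0.085], [0.545, 0.169, 0.071], [0.543, 0.171, 0.071], [0.542, 0.174, 0.073], [0.541, 0.176, 0.073], [0.533, 0.21, 0.088], [0.547, 0.171, 0.07], [0.547, 0.174, 0.071], [0.544, 0.175, 0.071], [0.543, 0.178, 0.071], [0.536, 0.206, 0.084], [0.509, 0.221, 0.077], [0.547, 0.175, 0.068], [0.542, 0.175, 0.065], [0.543, 0.179, 0.069], [0.533, 0.21, 0.081], [0.524, 0.217, 0.08]]
T 19
[[0.539, 0.153, 0.094], [0.498, 0.152, 0.074], [0.498, 0.15, 0.07], [0.496, 0.153, 0.067], [0.495, 0.149, 0.071], [0.495, 0.146, 0.072], [0.492, 0.155, 0.076], [0.492, 0.153, 0.069], [0.492, 0.15, 0.068], [0.492, 0.146, 0.073], [0.489, 0.149, 0.071], [0.474, 0.203, 0.071], [0.474, 0.2, 0.072], [0.474, 0.197, 0.069], [0.471, 0.204, 0.068], [0.471, 0.2, 0.07], [0.471, 0.198, 0.069], [0.468, 0.201, 0.068], [0.468, 0.197, 0.07]]
[-4.60507606 -1.89760601 10.0947953 ] [-0.28651249  0.86377242 -0.03449492]
```

View pics/f0.png

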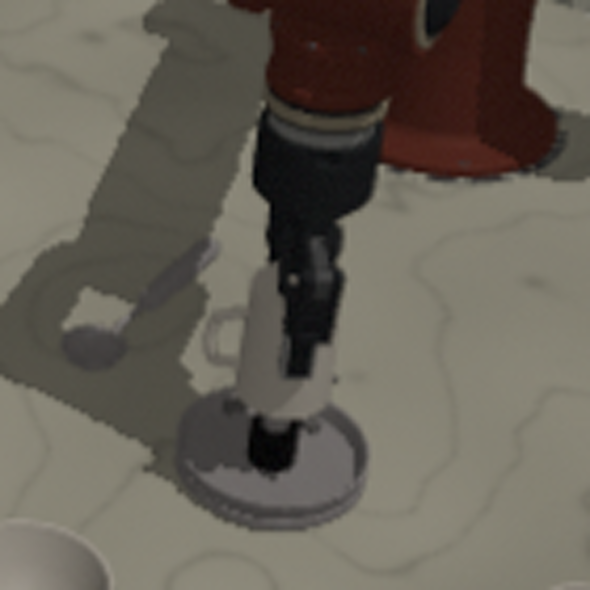

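The rim rests on the arms with the hub inside the mug. The arms, at about (232,405) and (315,425), read z≈0.071, so about 14 mm pressed. I add 1 mm and hold for 4 s.

Call:
apply_moves(rows=[0,0,0.0015,0,0,0,0,0,0.0015,0,0,0,0,0,0.0015,0,0,0,0,0,0.0015,0,0,0,0,0,0.0015,0,0,0,0,0,0.0015,0,0,0,0,0,0.0015,0,0,0,0,0,0.0015,0,0,0,0,0,0.0015,0,0,0,0,0,0.0015,0,0,0,0,0,0.0015,0,0,0,0,0,0.0015,0,0,0,0,0,0.0015,0,0,0,0,0,0.0015,0,0,0,0,0,0.0015,0,0,0,0,0,0.0015,0,0,0,0,0,0.0015,0,0,0,0,0,0.0015,0,0,0,0,0,0.0015,0,0,0,0,0,0.0015,0,0,0])

```text
t: 10.6
tool_pos: [0.5085, 0.188, 0.1733]
tool_rot: [1.226, 2.892, 0.0]
contact_force: [-4.1, -1.0, 10.4]
opening: 0.0579
grip_force: 67.1
```

Call:
apply_moves(rows=[0,0,0,0,0,0,0,0,0,0,0,0,0,0,0,0,0,0,0,0,0,0,0,0,0,0,0,0,0,0,0,0,0,0,0,0,0,0,0,0,0,0,0,0,0,0,0,0,0,0,0,0,0,0,0,0,0,0,0,0,0,0,0,0,0,0,0,0,0,0,0,0,0,0,0,0,0,0,0,0,0,0,0,0,0,0,0,0,0,0,0,0,0,0,0,0,0,0,0,0,0,0,0,0,0,0,0,0,0,0,0,0,0,0,0,0,0,0,0,0])

```text
t: 12.6
tool_pos: [0.5085, 0.188, 0.1733]
tool_rot: [1.226, 2.892, 0.0]
contact_force: [-5.4, -1.8, 10.4]
opening: 0.0577
grip_force: 67.1
```

Run:
```python
from h import *
z=[]
for i in range(3):
  for n in("scene","top"):
    im,d=cap(n); P=world(n,d).reshape(-1,3); r=np.linalg.norm(P[:,:2]-[.508,.1865],axis=1)
    k=P[(r>.036)&(r<.046)&(P[:,2]>.05)&(P[:,2]<.078)]; z.append(round(float(np.median(k[:,2])),4))
    if n=="scene" and i==0:
        o=ctrl.get_obs(); mugfit(world(n,d),im,o["tool_pos"][:2],44,o["tool_pos"][2]-.104)
print(z); plan([.508,.1865,.173],44)
```

```text
mug n 123 centre [0.5078 0.1878] rms 0.0022 zmin [0.0698 0.0735 0.0751]
[0.0703, 0.0687, 0.07, 0.0703, 0.0707, 0.0712]
pos [0.5084 0.188  0.1733] yaw 44.06 z [ 6.e-04 -0.e+00 -1.e+00] F [-4.72 -0.82 10.88] open 0.0579 gf 67.1 q [ 0.22 -0.03  1.92 -0.    1.25 -0.55] t 12.9
shift [-0.0013 -0.0023  0.0005] turn [0.0003 0.0003 0.0007]
```

The arms are at z≈0.070, so the star is pressed about 15 mm. It has held steady there for over 4 s, with a net push of about 12.5 N. Handing in.

```bash
python3 -c "
from station import ctrl
print(ctrl.finish_job())"
```

```text
the job is handed in; nothing more can be done
None
```

The job is handed in: the white mug sits upside down over the middle of the star, held about 15 mm down for over four seconds and still gripped and pressed, and the moves stayed clear of everything else on the table.

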